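# Free the clamped gripper bar on a proofing bed

### The job

Free the steel gripper bar on the proofing bed: loosen the two wing nuts that clamp it, then draw the bar by its wooden handle off its two studs, towards the near edge of the bed, until all of it is clear of the nuts, and leave it lying flat on the bed. One nut has an ordinary thread and the other a left-hand thread and nothing shows which, so feel each one gently in both directions: never force a nut against its seat, never wrench the bar while it is still held, and leave the other things where they are.

Things in the scene. Friction and masses are not known exactly. Their poses are not given: they have to be found in the camera images.
- bed: Fixed dark steel bed plate with a fine grid, 220 (x) by 340 (y) by 20 mm high. Origin: centre of its underside, on the table; its top face is 20 mm above. Its -x edge is the near edge. The two studs stand on it at x = +40 mm, y = +100 and -100 mm in its frame.
- bar: Loose steel bar, 50 (x) by 250 (y) by 8 mm, 0.3 to 0.65 kg, flat on the bed. Origin: at its underside, midway between the studs when in place (x = +40, y = 0, z = 20 mm in the bed's frame, same yaw); edges 21.5 mm to +x and 28.5 mm to -x of it. With both nuts up it slides freely to the bed's -x, off the studs: clear of the nut flanges after 39 mm, 60 mm is a good distance.
- bar_grip (a point): Centre of the bar's wooden handle at a good height to grip: an upright block 14 mm (x) by 36 mm (y) by 36 mm high on the middle of the bar, top 44 mm above the bar's underside; this point is 30 mm above the underside. Axes as the bar's.
- stud_p: Fixed upright stud of the nut wing_p, 10 mm thick, 56 mm tall. Origin: on its axis at the bed's top face. The bar has a 15 mm slot for it, open to +x, and in its top a pocket 27 mm square, 3 mm deep, with a lip on the +x side; the nut's round foot (22 mm wide) sits in the pocket, and while it is down the bar has 5 mm of play but cannot leave.
- stud_q: The stud of wing_q, the same in all. Over 25 N between bar and a stud or its nut counts as wrenching.
- wing_p (a point): One of two like-looking wing nuts; either may be at either end. A flat aluminium wing 60 mm long (x of this point), 12 mm thick (y), 32 mm high, on a steel flange 34 mm across. The point is on the stud axis, 8 mm below the wing's top edge, 24 mm above the flange's top (58 mm above the table when tight); z up. It turns and rises with the nut.
- wing_q (a point): The other wing nut, same shape, size and point as wing_p. One of the two has a right-hand thread (loosens anticlockwise seen from above), the other a left-hand thread (loosens clockwise); which is which is not told.
- nut_p (a joint): Turn of nut wing_p, rad: 0 tight on its seat (a hard stop), positive = loosened (to 2.6), whichever way that turns. The nut rises 3.2 mm per rad; its foot leaves the pocket at about 0.9 rad, 1.2 to 1.4 rad is plenty. It turns with a steady drag of about 0.18 N m and stays where it is left.
- nut_q (a joint): The same for the nut of wing_q, which has the opposite hand of thread to nut_p.
- hub_p (a joint): The wing sits on its nut through a sprung hub: this is the wing's twist on the nut, rad, positive anticlockwise from above, 6 N m/rad either way, 0 when let go. Turning a free nut shows about 0.03 rad (0.18 N m); more means the nut is against its seat (or its end stop). Beyond 0.10 rad (0.6 N m) the nut counts as forced.
- hub_q (a joint): The same for wing_q.
- ink_jar: Bystander: capped ink jar, 48 mm wide, 70 mm tall. Origin at its underside.
- ink_bottle: Bystander: small capped ink bottle, 36 mm wide, 75 mm tall. Origin at its underside.
- size_jar: Bystander: tall capped jar, 64 mm wide, 120 mm tall. Origin at its underside.
- brush: Bystander: brush, 200 mm long, lying along its own x.
- lino_block: Bystander: wooden block 70 by 100 by 22 mm, lying flat. Origin at its underside.
- screwdriver: Bystander: screwdriver, 180 mm long, lying along its own x.
- cup: Bystander: open white cup, 76 mm wide, 90 mm tall. Origin at its underside.

How it is judged:
On the way:
1. both wing nuts are loosened while the bar is still on its studs (value of joint each of nut_p, nut_q above 0.85 rad and x of bar in the frame of bed above 0.03 m), for 0.2 s.
At the end, for the whole second after the job is handed in: Both nuts are loosened (each over 0.85 rad off its seat) and the bar lies flat and still on the bed, drawn 41 to 125 mm towards the near edge from its place, no more than 50 mm to the side and within 0.3 rad of square, clear of both nuts (value of joint each of nut_p, nut_q above 0.85 rad and x of bar in the frame of bed between -0.085 and -0.001 m and y of bar in the frame of bed between -0.05 and 0.05 m and z of bar in the frame of bed between 0.015 and 0.024 m and angle between bar's own z axis and vertical below 0.05 rad and angle between the x axis of bar and the x axis of bed, either way round below 0.3 rad and linear speed of bar below 0.02 m/s); the robot touches nothing.
It fails at once if a wing nut is forced (its hub twisted beyond 0.10 rad, 0.6 N m) (value of joint any of hub_p, hub_q below -0.1 rad or value of joint any of hub_p, hub_q above 0.1 rad).
It fails at once if the bar is wrenched against a nut or stud (over 25 N) (contact force between bar and stud_p above 25 N or contact force between bar and stud_q above 25 N).
It fails at once if a bystander is moved more than 40 mm (distance of any of ink_jar, ink_bottle, size_jar, brush, lino_block, screwdriver, cup from where it was at the start of the episode above 0.04 m).
It also fails if it takes over 72 s, if anything falls off the work surface, if the arm or the gripper's body presses on something with over 40 N, if the wrist force passes 120 N, or if a joint passes its speed limit or range.

### The arm

A 7-joint arm with a two-finger parallel gripper is mounted at the origin on the work surface. World frame = base frame: x ahead of the robot, y to its left, z up, the work surface at z = 0. Lengths are in m, angles in rad, forces in N, time in s.
With the tool pointing down it reaches from about 0.4 to 0.85 m from the base axis. Payload 10.4 kg.
Tool frame: the origin (TCP) lies midway between the tips of the shut fingers; the grasp point (between the pads) lies 19 mm behind it; z points along the fingers, x is the direction in which the jaws open and shut, and the axes are right-handed (so a half turn about z gives the same grasp; the last joint's range is limited). The gripper opens to 85 mm and grips with 20 to 120 N. Pads are 22 mm wide; open, the fingers measure 114 mm over their backs; the gripper's body (76 mm by 85 mm) begins 54 mm behind the grasp point. The pads swing forward as they close: fully open they stand 13 mm farther back than shut.
Start: joints at [1.127, 0.332, -0.065, 1.46, 0.022, 1.35, -0.088], TCP at [0.255, -0.57, 0.205] pointing down, gripper open.
Joint ranges: [-2.6, 2.6], [-0.5, 2.12], [-1.47, 1.34], [0.16, 2.42], [-1.27, 4.41], [0.06, 2.06], [-2.6, 2.6]. Speed limits (rad/s): [2.22, 2.22, 2.79, 2.79, 3.14, 3.14, 3.14].

### API

Orientations are given as a unit quaternion [x, y, z, w].
In Python, from workcell import monitor, eyes, ticket, models gives the robot as it stands.
- The arm moves only by the tool servo_tool, never from a script. Its argument "motion" is a list of rows, each a list of 7 numbers: the opening, from 0 (shut) to 1 (fully open), then the shift along the tool's x, y, z in m, then the turn, a rotation vector about the tool's x, y, z in degrees. In form: [[fingers, tx, ty, tz, rx, ry, rz], ...]. A call has 1 to 20 rows; each row is the pose to reach, as a shift and turn from the pose commanded when the call began, along the tool's axes at that moment; what a row does not reach only later rows make up. A row lasts 1/8 s, in which the tool goes at most 62.5 mm and 10.7 degrees, less where a joint would pass 70% of its speed; a pose out of reach is approached as far as the arm can. A call with a gripper value outside its range is refused whole. The fingers move at their own pace and stop on an object; "grip_force" is the grip in N (left out, the last holds). Time passes only in rows, so rows that repeat a pose let the fingers close. It gives the time, the measured TCP pose, the force and the opening at its end, in the units of the state.
- monitor.get_obs(): the state, without advancing time (a new reading comes with each control period).
- eyes.camera(name): name is "scene" or "top"; returns (picture, depth): 384x512x3 uint8, blue, green, red; 384x512 float32, m along the optical axis (not along the pixel's ray), 0 where there is no reading.
- eyes.camera_info(name): a dict with "intrinsics" (3x3 intrinsics, pixels), "k1" (the pictures are not rectified: a ray, as slopes to the right and down, at radius r is drawn at 1 + k1 r^2 times it, then the intrinsics apply), "extrinsics" (4x4, takes a point from world to camera coordinates). Camera axes: x right, y down, z forward; pixel columns grow to the right and rows downward; lengths in m; the calibration is good to about 2 mm. A picture is of the moment at which its call begins. camera_info takes no time and is no camera call.
- ticket.hand_in(): hands the job in, once; it reports no verdict.
Trained networks look in the newest picture that a camera, given by its name, has taken for a name from the list of things; names that differ only in an ending like _2 or _b are one class to them, and where a whole thing is asked for, a point or a joint stands for the part that bears it (a point fixed in the world has none). Each returns a list of dicts, best first, with "confidence" (0 to 1); they miss things now and then, are a little off and sometimes report something else, mostly with a low value. They report only what shows in the picture. A call takes as long as a camera call.
- models.boxes_of(camera, thing): "point" ([x, y, z] in m, in the coordinates of the camera as it stood for that picture, good to about 4 mm: the middle of the surface that is visible of it).
The state is a dict: "clock": time; "joint_pos": joint angles; "joint_velocities": joint speeds; "tau": joint torques, N m; "position": TCP position; "ee_rot": TCP orientation; "ft_force": force on the tool from outside, world axes, zero at the start; "torque": the same for the moment, N m; "grip_width": opening from 0.0 (shut) to 1.0 (fully open).
Only numpy, scipy, OpenCV 4.12 (cv2) and the standard library are available. Lean on these libraries where they do the work, as an engineer would, in place of code of your own. Each camera call takes 0.05 s, during which the arm holds its last target. There are 200 camera calls.

## Working session

There is one attempt and no reset: what is moved stays moved. The work goes in short steps, Python scripts to look and compute and a tool call to move; the robot and the scene stay as the last step left them, time stands still between calls to the robot, and variables do not carry over. Pictures are saved under pics/ and viewed, about 8 in all and at most 12, crops included, and the job is handed in when it is done.

Besides the shell and the picture viewer there is one more tool, called as a command line: name --pt "numbers of a row" for each row, then --argument value for the rest. servo_tool: Moves the arm, as the interface text tells. Its arguments: {"type":"object","properties":{"motion":{"type":"array"},"grip_force":{"type":"number"}},"required":["motion"]}

```bash
mkdir -p pics
cat > h.py <<'E'
from workcell import monitor, eyes, ticket, models
import numpy as np, cv2
from scipy.spatial.transform import Rotation as R
def w(cam,p):
    E=np.array(eyes.camera_info(cam)["extrinsics"]); return E[:3,:3].T@(np.array(p)-E[:3,3])
def pts(cam,d):
    i=eyes.camera_info(cam);K=np.array(i["intrinsics"]);k=i["k1"]
    v,u=np.mgrid[:d.shape[0],:d.shape[1]].astype(float)
    uv=cv2.undistortPoints(np.stack([u.ravel(),v.ravel()],-1)[:,None],K,np.array([k,0,0,0.]))[:,0]
    P=np.c_[uv,np.ones(len(uv))]*d.reshape(-1,1)
    E=np.array(i["extrinsics"]);return ((P-E[:3,3])@E[:3,:3]).reshape(*d.shape,3)
def st():
    o=monitor.get_obs();print(round(o["clock"],2),np.round(o["position"],4),"rot",np.round(R.from_quat(o["ee_rot"]).as_matrix().T[[0,2]],3).tolist(),"F",np.round(o["ft_force"],2),"M",np.round(o["torque"],3),"g",round(o["grip_width"],3),"q",np.round(o["joint_pos"],2));return o
E
python3 - <<'E'
from h import *
st()
for c in ["scene","top"]:
    im,d=eyes.camera(c); cv2.imwrite(f"pics/{c}0.png",im); np.save(f"{c}0.npy",d)
    for n in ["bed","bar","bar_grip","wing_p","wing_q","ink_jar","ink_bottle","size_jar","cup","lino_block","brush","screwdriver"]:
        for r in models.boxes_of(c,n)[:3]: print(c,n,round(r["confidence"],2),np.round(w(c,r["point"]),3))
E
```

```text
0.0 [ 0.2551 -0.5701  0.2045] rot [[0.409, -0.913, -0.001], [-0.001, 0.001, -1.0]] F [ 0.49 -0.16  0.19] M [ 0.05  -0.016 -0.048] g 1.0 q [ 1.13  0.33 -0.06  1.46  0.02  1.35 -0.09]
scene bar 0.86 [0.591 0.084 0.028]
scene bar_grip 0.83 [0.592 0.083 0.025]
scene bar_grip 0.46 [0.558 0.409 0.056]
scene wing_p 0.62 [ 0.585 -0.018  0.059]
scene wing_p 0.46 [0.599 0.182 0.059]
scene wing_q 0.62 [ 0.585 -0.018  0.059]
scene wing_q 0.46 [0.599 0.182 0.059]
scene ink_jar 0.76 [0.627 0.31  0.051]
scene ink_bottle 0.89 [0.554 0.303 0.043]
scene ink_bottle 0.46 [0.557 0.408 0.059]
scene ink_bottle 0.37 [0.598 0.183 0.058]
scene size_jar 0.59 [ 0.596 -0.19   0.088]
scene cup 0.81 [0.558 0.409 0.057]
scene lino_block 0.86 [ 0.498 -0.136  0.019]
scene brush 0.78 [0.706 0.102 0.014]
scene screwdriver 0.76 [0.389 0.083 0.016]
top bed 0.56 [0.701 0.101 0.022]
top bed 0.5 [0.589 0.177 0.064]
top bar 0.57 [0.574 0.084 0.027]
top bar_grip 0.59 [0.576 0.08  0.031]
top wing_p 0.45 [ 0.576 -0.014  0.066]
top wing_q 0.45 [ 0.576 -0.014  0.066]
top ink_jar 0.69 [0.613 0.31  0.068]
top ink_bottle 0.74 [0.543 0.302 0.051]
top size_jar 0.95 [ 0.575 -0.188  0.119]
top cup 0.63 [0.548 0.419 0.047]
top lino_block 0.63 [ 0.488 -0.145  0.024]
top brush 0.76 [0.698 0.104 0.02 ]
top brush 0.38 [ 0.576 -0.014  0.066]
top screwdriver 0.67 [0.388 0.078 0.024]
```

View pics/top0.png

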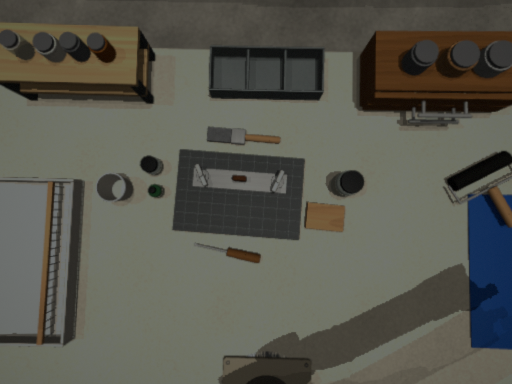

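View pics/scene0.png

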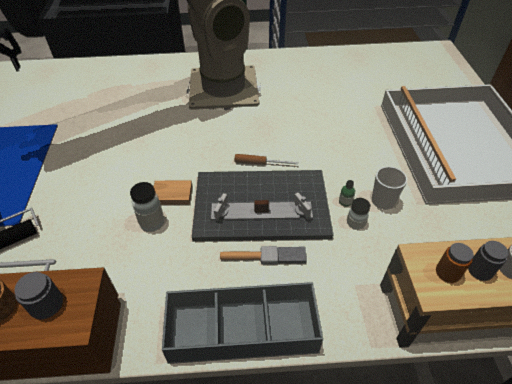

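Run:
```python
from h import *
for c in ["top","scene"]:
    P=pts(c,np.load(c+"0.npy")); im=cv2.imread(f"pics/{c}0.png")
    x,y,z=P[...,0],P[...,1],P[...,2]
    m=(z>.012)&(z<.05)&(x>.42)&(x<.70)&(y>-.11)&(y<.28)
    r=cv2.minAreaRect(P[m][:,:2].astype(np.float32)); print(c,"bed",r)
    for nm,y0 in (("L",.182),("R",-.016)):
        m=(z>.044)&(abs(y-y0)<.05)&(abs(x-.59)<.06)
        q=P[m]; 
        for lo,hi in((.044,.075),(.055,.07),(.07,.09)):
            s=q[(q[:,2]>lo)&(q[:,2]<hi)]
            if len(s)>5:
                r=cv2.minAreaRect(s[:,:2].astype(np.float32)); ev=np.linalg.eigh(np.cov(s[:,:2].T));v=ev[1][:,1]
                print(c,nm,lo,len(s),s.mean(0).round(4),"zmax",s[:,2].max().round(4),np.round(r[0],4),np.round(r[1],4),"dir",np.degrees(np.arctan2(v[1],v[0])).round(1),np.sqrt(ev[0]).round(4))
    m=(z>.04)&(abs(y-.083)<.03)&(abs(x-.59)<.06);print(c,"handle",P[m].mean(0),P[m].max(0),P[m].min(0))
im=cv2.imread("pics/top0.png");cv2.imwrite("pics/c1.png",cv2.resize(im[140:245,165:315],None,fx=5,fy=5,interpolation=cv2.INTER_CUBIC))
```

```text
top bed ((0.5683755278587341, 0.06943553686141968), (0.36783525347709656, 0.2723025381565094), 86.91666412353516)
top L 0.044 113 [0.587  0.1805 0.0649] zmax 0.0745 [0.5878 0.1818] [0.0583 0.0161] dir -155.5 [0.0039 0.0176]
top L 0.055 91 [0.5861 0.1803 0.0656] zmax 0.0697 [0.588  0.1813] [0.0584 0.0122] dir -155.1 [0.0038 0.0184]
top L 0.07 22 [0.59   0.1825 0.0743] zmax 0.0803 [0.5847 0.1807] [0.0449 0.0092] dir -154.6 [0.0025 0.0097]
top R 0.044 106 [ 0.5771 -0.0169  0.0653] zmax 0.0746 [ 0.5773 -0.0175] [0.0152 0.0598] dir 155.8 [0.0039 0.0179]
top R 0.055 92 [ 0.5774 -0.017   0.0661] zmax 0.0699 [ 0.5774 -0.0173] [0.0119 0.0598] dir 156.2 [0.0037 0.0186]
top R 0.07 16 [ 0.5767 -0.0175  0.075 ] zmax 0.079 [ 0.5758 -0.0164] [0.0079 0.0412] dir 153.5 [0.0024 0.0101]
top handle [0.58180441 0.08123003 0.06263116] [0.58924008 0.09811647 0.06929101] [0.57514663 0.06439016 0.04178873]
scene bed ((0.5658268928527832, 0.07334381341934204), (0.37032589316368103, 0.2724321782588959), 88.52057647705078)
scene L 0.044 182 [0.5943 0.1827 0.0599] zmax 0.0749 [0.5912 0.1831] [0.0586 0.0137] dir -153.8 [0.0034 0.0174]
scene L 0.055 122 [0.5933 0.183  0.0629] zmax 0.0691 [0.5908 0.1835] [0.0584 0.0125] dir -153.7 [0.0034 0.0178]
scene L 0.07 15 [0.5897 0.1838 0.0739] zmax 0.0772 [0.5893 0.1837] [0.0094 0.0088] dir 58.3 [0.0028 0.0032]
scene R 0.044 165 [ 0.5844 -0.0157  0.06  ] zmax 0.0749 [ 0.5797 -0.0147] [0.0135 0.0605] dir 153.7 [0.0035 0.0179]
scene R 0.055 109 [ 0.5835 -0.0159  0.0634] zmax 0.0689 [ 0.5794 -0.0154] [0.012 0.06 ] dir 154.8 [0.0034 0.0181]
scene R 0.07 14 [ 0.579  -0.016   0.0746] zmax 0.0759 [ 0.5781 -0.0164] [0.0073 0.0109] dir -174.0 [0.0026 0.0034]
scene handle [0.5869561  0.08350181 0.05618374] [0.59443806 0.10045425 0.06531705] [0.57614636 0.06603797 0.04059528]
```

View pics/c1.png

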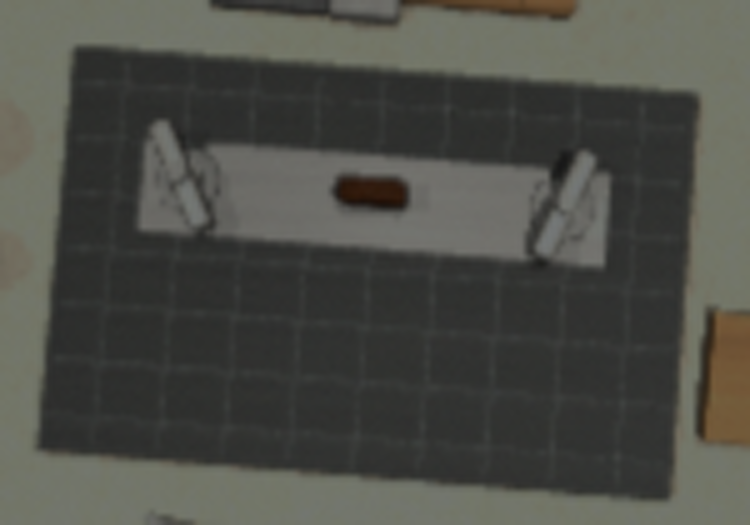

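servo_tool --pt "0.5 -0.55 -0.613 0.05 0 0 -1.0" --pt "0.5 -0.55 -0.613 0.05 0 0 -1.0" --pt "0.5 -0.55 -0.613 0.05 0 0 -1.0" --pt "0.5 -0.55 -0.613 0.05 0 0 -1.0" --pt "0.5 -0.55 -0.613 0.05 0 0 -1.0" --pt "0.5 -0.55 -0.613 0.05 0 0 -1.0" --pt "0.5 -0.55 -0.613 0.05 0 0 -1.0" --pt "0.5 -0.55 -0.613 0.05 0 0 -1.0" --pt "0.5 -0.55 -0.613 0.05 0 0 -1.0" --pt "0.5 -0.55 -0.613 0.05 0 0 -1.0" --pt "0.5 -0.55 -0.613 0.05 0 0 -1.0" --pt "0.5 -0.55 -0.613 0.05 0 0 -1.0" --pt "0.5 -0.55 -0.613 0.05 0 0 -1.0" --pt "0.5 -0.55 -0.613 0.05 0 0 -1.0" --pt "0.5 -0.55 -0.613 0.05 0 0 -1.0" --pt "0.5 -0.55 -0.613 0.05 0 0 -1.0" --pt "0.5 -0.55 -0.613 0.05 0 0 -1.0" --grip_force 20

```text
clock: 3.42
position: [0.5904, 0.18, 0.1557]
ee_rot: [0.843, -0.537, 0.001, 0.0]
ft_force: [0.8, -0.4, 0.4]
grip_width: 0.502
```

```bash
python3 -c "
from h import *
st()"
```

```text
3.42 [0.5904 0.18   0.1557] rot [[0.422, -0.906, 0.001], [0.001, -0.001, -1.0]] F [ 0.78 -0.37  0.43] M [-0.016  0.004  0.054] g 0.502 q [ 0.14  0.42 -0.67  1.52  0.27  1.29 -1.69]
```

servo_tool --pt "0.5 -0.002 0 0.06 0 0 0" --pt "0.5 -0.002 0 0.11 0 0 0" --pt "0.5 -0.002 0 0.115 0 0 0" --pt "0.5 -0.002 0 0.115 0 0 0"

```text
clock: 3.92
position: [0.5902, 0.1836, 0.042]
ee_rot: [0.844, -0.537, 0.001, -0.001]
ft_force: [1.0, 0.3, 1.0]
grip_width: 0.501
```

```bash
python3 -c "
from h import *
st()
im,d=eyes.camera('scene');cv2.imwrite('pics/c2.png',cv2.resize(im[130:260,180:380],None,fx=4,fy=4,interpolation=2))"
```

```text
3.92 [0.5902 0.1836 0.042 ] rot [[0.424, -0.906, 0.0], [0.002, 0.0, -1.0]] F [0.99 0.28 0.96] M [-0.002 -0.051  0.028] g 0.501 q [ 0.11  0.53 -0.63  1.63  0.35  1.09 -1.75]
```

View pics/c2.png

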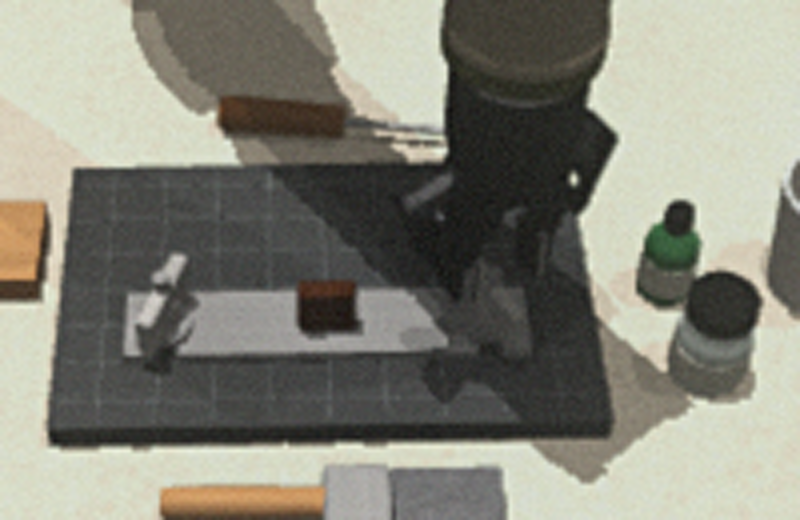

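servo_tool --pt "0.3 0 0 0 0 0 0" --pt "0.2 0 0 0 0 0 0" --pt "0.0 0 0 0 0 0 0" --pt "0.0 0 0 0 0 0 0" --pt "0.0 0 0 0 0 0 0" --pt "0.0 0 0 0 0 0 0"

```text
clock: 4.72
position: [0.5897, 0.1842, 0.0412]
ee_rot: [0.844, -0.536, 0.0, -0.0]
ft_force: [-1.4, -0.4, 6.4]
grip_width: 0.101
```

```bash
python3 -c "
from h import *
st()"
```

```text
4.72 [0.5897 0.1842 0.0412] rot [[0.425, -0.905, 0.0], [0.001, 0.0, -1.0]] F [-1.35 -0.41  6.37] M [0.056 0.37  0.01 ] g 0.101 q [ 0.11  0.54 -0.63  1.63  0.35  1.09 -1.75]
```

servo_tool --pt "0.0 0 0 0 0 0 1.0" --pt "0.0 0 0 0 0 0 2.0" --pt "0.0 0 0 0 0 0 2.0"

```text
clock: 5.1
position: [0.5897, 0.1841, 0.0412]
ee_rot: [0.834, -0.551, 0.0, -0.0]
ft_force: [-1.1, -0.0, 6.6]
grip_width: 0.1
```

```bash
python3 -c "
from h import *
st()"
```

```text
5.1 [0.5897 0.1841 0.0412] rot [[0.392, -0.92, 0.0], [0.001, 0.0, -1.0]] F [-1.13 -0.01  6.6 ] M [-0.043  0.362  0.038] g 0.1 q [ 0.11  0.53 -0.62  1.63  0.34  1.09 -1.78]
```

servo_tool --pt "0.0 0 0 0 0 0 1.0" --pt "0.0 0 0 0 0 0 1.5" --pt "0.0 0 0 0 0 0 1.5"

```text
clock: 5.48
position: [0.5897, 0.1841, 0.0412]
ee_rot: [0.827, -0.562, 0.0, -0.0]
ft_force: [-1.3, 0.5, 6.9]
grip_width: 0.096
```

```bash
python3 -c "
from h import *
st();st()
im,d=eyes.camera('scene');cv2.imwrite('pics/c3.png',cv2.resize(im[150:240,270:370],None,fx=6,fy=6,interpolation=2))
st()"
```

```text
5.47 [0.5897 0.1841 0.0412] rot [[0.368, -0.93, 0.0], [0.001, 0.0, -1.0]] F [-1.35  0.5   6.87] M [-0.014  0.334  0.091] g 0.096 q [ 0.1   0.53 -0.62  1.63  0.34  1.09 -1.81]
5.47 [0.5897 0.1841 0.0412] rot [[0.368, -0.93, 0.0], [0.001, 0.0, -1.0]] F [-1.35  0.5   6.87] M [-0.014  0.334  0.091] g 0.096 q [ 0.1   0.53 -0.62  1.63  0.34  1.09 -1.81]
5.53 [0.5897 0.1841 0.0412] rot [[0.369, -0.93, 0.0], [0.001, 0.0, -1.0]] F [-1.26 -0.32  5.96] M [-0.014  0.342  0.034] g 0.097 q [ 0.1   0.53 -0.62  1.63  0.34  1.09 -1.81]
```

View pics/c3.png

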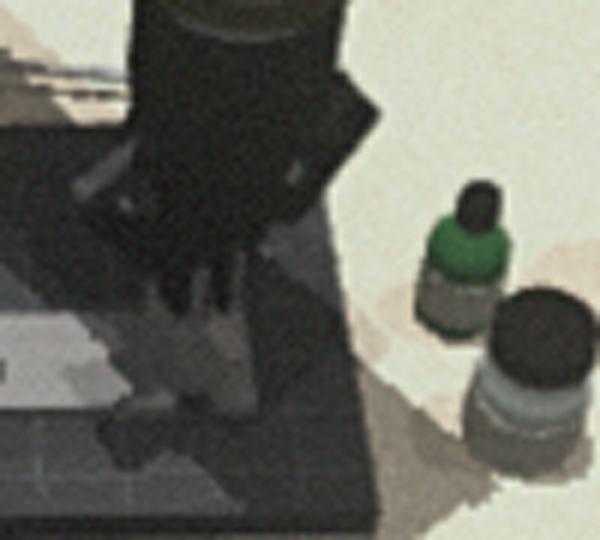

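servo_tool --pt "0.0 0 0 0 0 0 0.8" --pt "0.0 0 0 0 0 0 1.5" --pt "0.0 0 0 0 0 0 1.5"

```text
clock: 5.9
position: [0.5897, 0.1841, 0.0412]
ee_rot: [0.82, -0.573, 0.0, -0.0]
ft_force: [-1.7, 0.5, 6.5]
grip_width: 0.092
```

```bash
python3 -c "
from h import *
st()"
```

```text
5.9 [0.5897 0.1841 0.0412] rot [[0.344, -0.939, 0.0], [0.001, 0.0, -1.0]] F [-1.69  0.47  6.48] M [-0.051  0.343  0.11 ] g 0.092 q [ 0.1   0.53 -0.61  1.63  0.34  1.09 -1.83]
```

servo_tool --pt "0.0 0 0 0 0 0 0.8" --pt "0.0 0 0 0 0 0 1.5" --pt "0.0 0 0 0 0 0 1.5" --pt "0.0 0 0 0 0 0 1.5"

```text
clock: 6.4
position: [0.5902, 0.1842, 0.0412]
ee_rot: [0.812, -0.583, 0.001, -0.001]
ft_force: [1.3, 1.2, 6.8]
grip_width: 0.098
```

```bash
python3 -c "
from h import *
st()"
```

```text
6.4 [0.5902 0.1842 0.0412] rot [[0.319, -0.948, -0.0], [0.002, 0.001, -1.0]] F [1.27 1.22 6.77] M [ 0.132 -0.202  0.027] g 0.098 q [ 0.09  0.53 -0.61  1.63  0.33  1.08 -1.85]
```

servo_tool --pt "0.0 0 0 0 0 0 -1" --pt "0.0 0 0 0 0 0 -2" --pt "0.0 0 0 0 0 0 -3" --pt "0.0 0 0 0 0 0 -3"

```text
clock: 6.9
position: [0.5902, 0.1843, 0.0412]
ee_rot: [0.827, -0.562, 0.001, -0.001]
ft_force: [1.6, 0.7, 5.3]
grip_width: 0.095
```

```bash
python3 -c "
from h import *
st()"
```

```text
6.9 [0.5902 0.1843 0.0412] rot [[0.368, -0.93, -0.0], [0.002, 0.001, -1.0]] F [1.58 0.67 5.33] M [ 0.244 -0.182 -0.088] g 0.095 q [ 0.1   0.53 -0.62  1.63  0.34  1.09 -1.81]
```

servo_tool --pt "0.0 0 0 0 0 0 -1" --pt "0.0 0 0 0 0 0 -2" --pt "0.0 0 0 0 0 0 -3" --pt "0.0 0 0 0 0 0 -3"

```text
clock: 7.4
position: [0.5901, 0.1844, 0.0412]
ee_rot: [0.842, -0.54, 0.0, -0.001]
ft_force: [1.4, 1.1, 5.9]
grip_width: 0.098
```

```bash
python3 -c "
from h import *
st()"
```

```text
7.4 [0.5901 0.1844 0.0412] rot [[0.417, -0.909, -0.0], [0.002, 0.001, -1.0]] F [1.35 1.14 5.9 ] M [ 0.298 -0.189 -0.112] g 0.098 q [ 0.11  0.54 -0.63  1.63  0.35  1.09 -1.76]
```

servo_tool --pt "0.0 0 0 0 0 0 0" --pt "0.0 0 0 0 0 0 0" --pt "0.0 0 0 0 0 0 0" --grip_force 40

```text
clock: 7.78
position: [0.5901, 0.1844, 0.0412]
ee_rot: [0.842, -0.54, 0.001, -0.001]
ft_force: [0.6, 0.9, 6.7]
grip_width: 0.084
```

```bash
python3 -c "
from h import *
st()"
```

```text
7.78 [0.5901 0.1844 0.0412] rot [[0.416, -0.909, -0.0], [0.002, 0.001, -1.0]] F [0.62 0.9  6.7 ] M [ 0.287 -0.083 -0.149] g 0.084 q [ 0.11  0.53 -0.63  1.63  0.35  1.09 -1.76]
```

servo_tool --pt "0.0 0 0 0 0 0 -1" --pt "0.0 0 0 0 0 0 -2" --pt "0.0 0 0 0 0 0 -2"

```text
clock: 8.15
position: [0.5901, 0.1844, 0.0412]
ee_rot: [0.851, -0.525, 0.0, -0.001]
ft_force: [0.7, 1.6, 5.6]
grip_width: 0.084
```

```bash
python3 -c "
from h import *
st()"
```

```text
8.15 [0.5901 0.1844 0.0412] rot [[0.448, -0.894, -0.0], [0.002, 0.001, -1.0]] F [0.74 1.61 5.61] M [ 0.285 -0.11  -0.178] g 0.084 q [ 0.11  0.54 -0.64  1.63  0.35  1.09 -1.73]
```

servo_tool --pt "0.0 0 0 0 0 0 -1" --pt "0.0 0 0 0 0 0 -2" --pt "0.0 0 0 0 0 0 -2"

```text
clock: 8.52
position: [0.5901, 0.1845, 0.0412]
ee_rot: [0.86, -0.51, 0.0, -0.001]
ft_force: [0.5, 2.6, 6.6]
grip_width: 0.082
```

```bash
python3 -c "
from h import *
st()"
```

```text
8.53 [0.5901 0.1845 0.0412] rot [[0.479, -0.878, -0.0], [0.002, 0.001, -1.0]] F [0.46 2.56 6.58] M [ 0.359 -0.06  -0.272] g 0.082 q [ 0.12  0.54 -0.64  1.63  0.35  1.09 -1.69]
```

servo_tool --pt "0.0 0 0 0 0 0 -1" --pt "0.0 0 0 0 0 0 -2" --pt "0.0 0 0 0 0 0 -2"

```text
clock: 8.9
position: [0.5912, 0.1853, 0.0412]
ee_rot: [0.869, -0.495, 0.001, -0.002]
ft_force: [7.7, 5.0, 0.2]
grip_width: 0.085
```

```bash
python3 -c "
from h import *
st()"
```

```text
8.9 [0.5912 0.1853 0.0412] rot [[0.51, -0.86, -0.0], [0.004, 0.003, -1.0]] F [7.7  4.97 0.16] M [ 1.086 -1.648  0.176] g 0.085 q [ 0.12  0.54 -0.65  1.63  0.36  1.09 -1.66]
```

servo_tool --pt "0.4 0 0 0 0 0 0" --pt "0.4 0 0 0 0 0 0" --pt "0.4 0 0 -0.05 0 0 5" --pt "0.4 0 0 -0.1 0 0 5" --pt "0.4 0 0 -0.11 0 0 5" --pt "0.4 0 0 -0.11 0 0 5" --grip_force 30

```text
clock: 9.65
position: [0.5894, 0.1835, 0.1503]
ee_rot: [0.846, -0.533, 0.0, 0.0]
ft_force: [-0.3, -0.4, -0.6]
grip_width: 0.399
```

```bash
cat >> h.py <<'E'
def wing(y0,x0,name=None,cams=("scene",)):
    for c in cams:
        im,d=eyes.camera(c);P=pts(c,d)
        m=(P[...,2]>.05)&(P[...,2]<.085)&(abs(P[...,1]-y0)<.045)&(abs(P[...,0]-x0)<.05)
        s=P[m]
        if len(s)<10: print(c,"few",len(s));continue
        for lo,hi in((.05,.06),(.06,.07),(.055,.07),(.07,.09)):
            t=s[(s[:,2]>lo)&(s[:,2]<hi)]
            if len(t)<8: continue
            e,V=np.linalg.eigh(np.cov(t[:,:2].T));v=V[:,1]
            r=cv2.minAreaRect(t[:,:2].astype(np.float32))
            print(c,lo,len(t),t.mean(0).round(4),"zmax",t[:,2].max().round(4),"rect",np.round(r[0],4),np.round(r[1],4),"dir",np.degrees(np.arctan2(v[1],v[0])).round(1))
        if name: 
            v,u=np.where(m);cv2.imwrite(f"pics/{name}_{c}.png",cv2.resize(im[max(v.min()-30,0):v.max()+30,u.min()-40:u.max()+40],None,fx=6,fy=6,interpolation=2))
E
python3 -c "
from h import *
st();wing(.182,.59,'c4',('scene','top'))"
```

```text
9.65 [0.5894 0.1835 0.1503] rot [[0.432, -0.902, 0.001], [0.0, -0.0, -1.0]] F [-0.32 -0.43 -0.57] M [ 0.035 -0.013  0.018] g 0.399 q [ 0.14  0.43 -0.67  1.53  0.27  1.28 -1.69]
scene 0.05 49 [0.5982 0.1828 0.0545] zmax 0.0598 rect [0.594  0.1807] [0.0581 0.0085] dir -151.2
scene 0.06 95 [0.5927 0.1832 0.0644] zmax 0.0683 rect [0.5906 0.1828] [0.0576 0.0121] dir -154.4
scene 0.055 113 [0.594  0.1834 0.0634] zmax 0.0683 rect [0.5906 0.1828] [0.0576 0.0121] dir -154.5
scene 0.07 18 [0.591  0.1836 0.0741] zmax 0.0769 rect [0.5914 0.1838] [0.0082 0.0094] dir 95.0
top few 0
```

View pics/c4_scene.png

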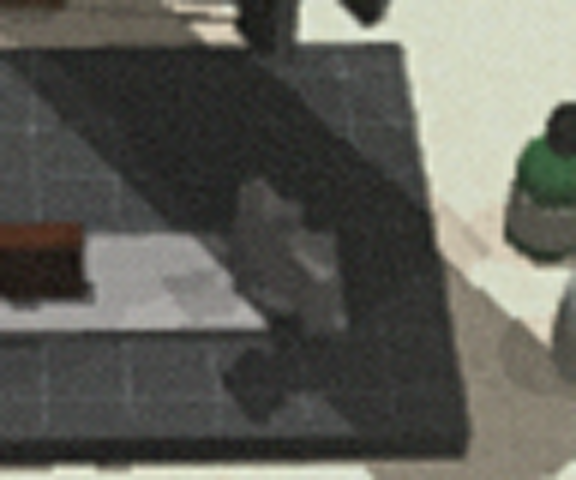

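servo_tool --pt "0.4 0.001 -0.001 0.06 0 0 0" --pt "0.4 0.001 -0.001 0.105 0 0 0" --pt "0.3 0.001 -0.001 0.113 0 0 0" --pt "0.15 0.001 -0.001 0.113 0 0 0" --pt "0.0 0.001 -0.001 0.113 0 0 0" --pt "0.0 0.001 -0.001 0.113 0 0 0" --pt "0.0 0.001 -0.001 0.113 0 0 0" --pt "0.0 0.001 -0.001 0.113 0 0 0" --grip_force 45

```text
clock: 10.75
position: [0.5905, 0.1841, 0.038]
ee_rot: [0.846, -0.533, -0.0, -0.0]
ft_force: [-4.5, 3.6, -2.4]
grip_width: 0.111
```

```bash
python3 -c "
from h import *
st()"
```

```text
10.75 [0.5905 0.1841 0.038 ] rot [[0.433, -0.901, -0.0], [0.0, 0.001, -1.0]] F [-4.55  3.65 -2.38] M [ 0.739  0.987 -0.077] g 0.111 q [ 0.11  0.54 -0.63  1.63  0.35  1.09 -1.74]
```

servo_tool --pt "0.0 0 0 0 0 0 1" --pt "0.0 0 0 0 0 0 2" --pt "0.0 0 0 0 0 0 2"

```text
clock: 11.12
position: [0.5904, 0.184, 0.0379]
ee_rot: [0.837, -0.547, -0.0, -0.0]
ft_force: [-4.6, 2.7, -3.9]
grip_width: 0.109
```

```bash
python3 -c "
from h import *
st()"
```

```text
11.12 [0.5904 0.184  0.0379] rot [[0.401, -0.916, -0.0], [0.0, 0.0, -1.0]] F [-4.6   2.74 -3.92] M [0.678 0.936 0.089] g 0.109 q [ 0.11  0.54 -0.63  1.63  0.35  1.08 -1.77]
```

servo_tool --pt "0.0 0 0 0 0 0 1" --pt "0.0 0 0 0 0 0 1.5" --pt "0.0 0 0 0 0 0 1.5"

```text
clock: 11.5
position: [0.5905, 0.1839, 0.0379]
ee_rot: [0.83, -0.558, -0.0, -0.0]
ft_force: [-4.2, 2.8, -2.5]
grip_width: 0.113
```

```bash
python3 -c "
from h import *
st()"
```

```text
11.5 [0.5905 0.1839 0.0379] rot [[0.377, -0.926, -0.0], [0.0, 0.0, -1.0]] F [-4.22  2.84 -2.53] M [0.658 0.893 0.155] g 0.113 q [ 0.1   0.54 -0.62  1.63  0.34  1.08 -1.8 ]
```

servo_tool --pt "0.0 0 0 0 0 0 1" --pt "0.0 0 0 0 0 0 1.5" --pt "0.0 0 0 0 0 0 1.5"

```text
clock: 11.88
position: [0.5906, 0.1839, 0.0379]
ee_rot: [0.822, -0.569, 0.0, -0.0]
ft_force: [-4.1, 3.0, -2.1]
grip_width: 0.11
```

```bash
python3 -c "
from h import *
st()"
```

```text
11.88 [0.5906 0.1839 0.0379] rot [[0.353, -0.936, -0.0], [0.0, 0.0, -1.0]] F [-4.09  2.99 -2.14] M [0.69  0.923 0.27 ] g 0.11 q [ 0.1   0.54 -0.62  1.63  0.34  1.08 -1.82]
```

servo_tool --pt "0.0 0 0 0 0 0 -2" --pt "0.0 0 0 0 0 0 -4" --pt "0.0 0 0 0 0 0 -5" --pt "0.0 0 0 0 0 0 -5"

```text
clock: 12.38
position: [0.5907, 0.1841, 0.0379]
ee_rot: [0.846, -0.533, -0.0, -0.001]
ft_force: [-3.8, 4.5, -3.0]
grip_width: 0.115
```

```bash
python3 -c "
from h import *
st()"
```

```text
12.38 [0.5907 0.1841 0.0379] rot [[0.433, -0.901, -0.001], [0.001, 0.001, -1.0]] F [-3.82  4.46 -2.99] M [ 0.885  0.76  -0.051] g 0.115 q [ 0.11  0.54 -0.63  1.63  0.35  1.09 -1.74]
```

servo_tool --pt "0.0 0 0 0 0 0 -1" --pt "0.0 0 0 0 0 0 -2.5" --pt "0.0 0 0 0 0 0 -2.5"

```text
clock: 12.75
position: [0.5907, 0.1842, 0.0379]
ee_rot: [0.858, -0.514, -0.0, -0.001]
ft_force: [-4.2, 5.0, -3.0]
grip_width: 0.111
```

```bash
python3 -c "
from h import *
st()"
```

```text
12.75 [0.5907 0.1842 0.0379] rot [[0.472, -0.882, -0.001], [0.001, 0.001, -1.0]] F [-4.17  5.01 -3.02] M [ 0.934  0.813 -0.208] g 0.111 q [ 0.12  0.54 -0.64  1.63  0.36  1.09 -1.7 ]
```

servo_tool --pt "0.0 0 0 0 0 0 -1" --pt "0.0 0 0 0 0 0 -1.5" --pt "0.0 0 0 0 0 0 -1.5"

```text
clock: 13.12
position: [0.5907, 0.1843, 0.0379]
ee_rot: [0.864, -0.503, -0.0, -0.001]
ft_force: [-3.5, 4.2, -2.9]
grip_width: 0.115
```

```bash
python3 -c "
from h import *
st()"
```

```text
13.12 [0.5907 0.1843 0.0379] rot [[0.494, -0.869, -0.001], [0.001, 0.001, -1.0]] F [-3.52  4.18 -2.86] M [ 0.907  0.833 -0.257] g 0.115 q [ 0.12  0.55 -0.65  1.63  0.36  1.09 -1.68]
```

servo_tool --pt "0.0 0 0 0 0 0 -1" --pt "0.0 0 0 0 0 0 -1.5" --pt "0.0 0 0 0 0 0 -1.5"

```text
clock: 13.5
position: [0.5907, 0.1843, 0.038]
ee_rot: [0.871, -0.491, -0.0, -0.001]
ft_force: [-3.7, 4.9, -3.3]
grip_width: 0.11
```

```bash
python3 -c "
from h import *
st()"
```

```text
13.5 [0.5907 0.1843 0.038 ] rot [[0.517, -0.856, -0.001], [0.001, 0.001, -1.0]] F [-3.68  4.93 -3.25] M [ 0.935  0.868 -0.211] g 0.11 q [ 0.12  0.55 -0.65  1.63  0.36  1.09 -1.65]
```

servo_tool --pt "0.0 0 0 0 0 0 -1" --pt "0.0 0 0 0 0 0 -1.5" --pt "0.0 0 0 0 0 0 -1.5"

```text
clock: 13.88
position: [0.5906, 0.1844, 0.038]
ee_rot: [0.877, -0.48, -0.0, -0.001]
ft_force: [-3.5, 4.5, -2.4]
grip_width: 0.112
```

```bash
python3 -c "
from h import *
st()"
```

```text
13.88 [0.5906 0.1844 0.038 ] rot [[0.539, -0.842, -0.001], [0.001, 0.001, -1.0]] F [-3.54  4.51 -2.35] M [ 0.988  0.944 -0.235] g 0.112 q [ 0.13  0.55 -0.66  1.63  0.37  1.09 -1.63]
```

servo_tool --pt "0.0 0 0 -0.0003 0 0 -4" --pt "0.0 0 0 -0.0005 0 0 -8" --pt "0.0 0 0 -0.0007 0 0 -12" --pt "0.0 0 0 -0.0009 0 0 -16" --pt "0.0 0 0 -0.0012 0 0 -20" --pt "0.0 0 0 -0.0012 0 0 -20"

```text
clock: 14.62
position: [0.5901, 0.1848, 0.0391]
ee_rot: [0.948, -0.32, -0.0, -0.001]
ft_force: [-6.5, 6.3, -1.3]
grip_width: 0.108
```

```bash
python3 -c "
from h import *
st()"
```

```text
14.62 [0.5901 0.1848 0.0391] rot [[0.796, -0.606, -0.001], [-0.0, 0.002, -1.0]] F [-6.46  6.32 -1.28] M [ 1.163  1.275 -0.161] g 0.108 q [ 0.18  0.57 -0.72  1.63  0.41  1.1  -1.31]
```

servo_tool --pt "0.0 -0.0005 0 -0.0003 0 0 -5" --pt "0.0 -0.0007 0.0 -0.0006 0 0 -10" --pt "0.0 -0.001 0 -0.0008 0 0 -15" --pt "0.0 -0.001 0 -0.0011 0 0 -20" --pt "0.0 -0.001 0 -0.0014 0 0 -25" --pt "0.0 -0.001 0 -0.0014 0 0 -25"

```text
clock: 15.38
position: [0.5894, 0.185, 0.0405]
ee_rot: [0.994, -0.107, -0.0, -0.001]
ft_force: [-6.4, 4.3, -1.3]
grip_width: 0.113
```

```bash
python3 -c "
from h import *
st()"
```

```text
15.38 [0.5894 0.185  0.0405] rot [[0.977, -0.213, -0.001], [-0.0, 0.001, -1.0]] F [-6.45  4.29 -1.3 ] M [ 1.014  1.325 -0.194] g 0.113 q [ 0.23  0.59 -0.81  1.62  0.46  1.13 -0.91]
```

servo_tool --pt "0.0 0 0 -0.0003 0 0 -5" --pt "0.0 0 0.0 -0.0006 0 0 -10" --pt "0.0 0 0 -0.0008 0 0 -15" --pt "0.0 0 0 -0.0011 0 0 -20" --pt "0.0 0 0 -0.0014 0 0 -25" --pt "0.0 0 0 -0.0014 0 0 -25"

```text
clock: 16.12
position: [0.5888, 0.185, 0.0418]
ee_rot: [0.994, 0.111, -0.001, -0.001]
ft_force: [-8.5, 4.5, 0.6]
grip_width: 0.112
```

```bash
python3 -c "
from h import *
st()"
```

```text
16.12 [0.5888 0.185  0.0418] rot [[0.975, 0.22, -0.001], [-0.002, 0.001, -1.0]] F [-8.47  4.52  0.56] M [ 0.914  1.993 -0.171] g 0.112 q [ 0.29  0.63 -0.89  1.62  0.52  1.15 -0.51]
```

servo_tool --pt "0.4 0 0 0 0 0 0" --pt "0.4 0 0 0 0 0 0" --pt "0.4 0 0 0 0 0 0" --pt "0.4 0 0 -0.06 0 0 0" --pt "0.4 0 0 -0.1 0 0 0" --pt "0.4 -0.0537 0.1933 -0.1 0 0 -10" --pt "0.4 -0.0537 0.1933 -0.1 0 0 -20" --pt "0.4 -0.0537 0.1933 -0.1 0 0 -30" --pt "0.4 -0.0537 0.1933 -0.1 0 0 -40" --pt "0.4 -0.0537 0.1933 -0.1 0 0 -52.3" --pt "0.4 -0.0537 0.1933 -0.1 0 0 -52.3" --pt "0.4 -0.0537 0.1933 -0.1 0 0 -52.3"

```text
clock: 17.62
position: [0.5798, -0.0163, 0.1414]
ee_rot: [0.845, 0.535, 0.0, 0.0]
ft_force: [-0.8, -0.2, 0.1]
grip_width: 0.399
```

```bash
python3 -c "
from h import *
st();print('L');wing(.182,.59,None);print('R');wing(-.016,.579,None)"
```

```text
17.62 [ 0.5798 -0.0163  0.1414] rot [[0.427, 0.904, 0.0], [0.0, 0.0, -1.0]] F [-0.84 -0.19  0.05] M [-0.01  -0.014 -0.023] g 0.399 q [ 0.81  0.52 -1.13  1.62  0.48  1.31  0.74]
L
scene 0.05 64 [0.5951 0.1826 0.0549] zmax 0.0599 rect [0.5952 0.1834] [0.0065 0.0576] dir 98.0
scene 0.06 110 [0.592  0.1826 0.0659] zmax 0.07 rect [0.5896 0.1841] [0.014  0.0595] dir 98.2
scene 0.055 139 [0.5927 0.1824 0.0642] zmax 0.07 rect [0.5901 0.1839] [0.0144 0.06  ] dir 98.4
scene 0.07 35 [0.5907 0.1842 0.0721] zmax 0.0772 rect [0.5907 0.1833] [0.0115 0.055 ] dir 99.3
R
scene 0.05 40 [ 0.5898 -0.0161  0.0546] zmax 0.0597 rect [ 0.5833 -0.0125] [0.0109 0.0565] dir 151.8
scene 0.06 92 [ 0.5816 -0.0156  0.0643] zmax 0.0697 rect [ 0.5788 -0.0152] [0.0116 0.0583] dir 154.7
scene 0.055 110 [ 0.5831 -0.0158  0.0631] zmax 0.0697 rect [ 0.5795 -0.0155] [0.0118 0.0599] dir 154.9
scene 0.07 14 [ 0.5784 -0.016   0.0739] zmax 0.0764 rect [ 0.5782 -0.0164] [0.01   0.0075] dir -161.5
```

servo_tool --pt "0.4 0 -0.001 0.06 0 0 0" --pt "0.4 0 -0.001 0.098 0 0 0" --pt "0.3 0 -0.001 0.1034 0 0 0" --pt "0.15 0 -0.001 0.1034 0 0 0" --pt "0.0 0 -0.001 0.1034 0 0 0" --pt "0.0 0 -0.001 0.1034 0 0 0" --pt "0.0 0 -0.001 0.1034 0 0 0" --pt "0.0 0 -0.001 0.1034 0 0 0"

```text
clock: 18.73
position: [0.5791, -0.0166, 0.0391]
ee_rot: [0.844, 0.536, -0.0, 0.001]
ft_force: [-4.9, -3.2, 4.0]
grip_width: 0.104
```

```bash
python3 -c "
from h import *
st()"
```

```text
18.73 [ 0.5791 -0.0166  0.0391] rot [[0.425, 0.905, -0.001], [0.001, -0.001, -1.0]] F [-4.85 -3.24  4.  ] M [-0.697  1.055  0.05 ] g 0.104 q [ 0.76  0.62 -1.05  1.72  0.59  1.15  0.67]
```

servo_tool --pt "0.0 0 0 0 0 0 1" --pt "0.0 0 0 0 0 0 2" --pt "0.0 0 0 0 0 0 3" --pt "0.0 0 0 0 0 0 3"

```text
clock: 19.23
position: [0.5792, -0.0168, 0.0391]
ee_rot: [0.858, 0.514, 0.0, 0.001]
ft_force: [-3.2, -2.9, 2.8]
grip_width: 0.107
```

```bash
python3 -c "
from h import *
st()"
```

```text
19.23 [ 0.5792 -0.0168  0.0391] rot [[0.472, 0.882, -0.001], [0.001, -0.001, -1.0]] F [-3.22 -2.89  2.82] M [-0.793  0.907  0.136] g 0.107 q [ 0.75  0.62 -1.04  1.72  0.58  1.14  0.62]
```

servo_tool --pt "0.0 0 0 0 0 0 1" --pt "0.0 0 0 0 0 0 2" --pt "0.0 0 0 0 0 0 2"

```text
clock: 19.6
position: [0.5793, -0.0169, 0.0392]
ee_rot: [0.867, 0.499, 0.0, 0.001]
ft_force: [-2.9, -4.5, 3.6]
grip_width: 0.108
```

```bash
python3 -c "
from h import *
st()"
```

```text
19.6 [ 0.5793 -0.0169  0.0392] rot [[0.502, 0.865, -0.001], [0.001, -0.002, -1.0]] F [-2.9  -4.51  3.63] M [-0.824  0.85   0.141] g 0.108 q [ 0.75  0.61 -1.03  1.72  0.58  1.14  0.59]
```

servo_tool --pt "0.0 0 0 0 0 0 1" --pt "0.0 0 0 0 0 0 2" --pt "0.0 0 0 0 0 0 2"

```text
clock: 19.98
position: [0.5794, -0.017, 0.0392]
ee_rot: [0.875, 0.484, 0.0, 0.001]
ft_force: [-3.8, -4.2, 3.0]
grip_width: 0.103
```

```bash
python3 -c "
from h import *
st()"
```

```text
19.98 [ 0.5794 -0.017   0.0392] rot [[0.532, 0.847, -0.001], [0.001, -0.002, -1.0]] F [-3.77 -4.16  2.97] M [-0.87   0.769  0.164] g 0.103 q [ 0.74  0.61 -1.02  1.72  0.57  1.14  0.56]
```

servo_tool --pt "0.0 0 0 -0.0002 0 0 2" --pt "0.0 0 0 -0.0003 0 0 4" --pt "0.0 0 0 -0.0003 0 0 4"

```text
clock: 20.35
position: [0.5792, -0.0171, 0.0394]
ee_rot: [0.892, 0.453, 0.0, 0.001]
ft_force: [-4.0, -3.9, 1.8]
grip_width: 0.103
```

```bash
python3 -c "
from h import *
st()"
```

```text
20.35 [ 0.5792 -0.0171  0.0394] rot [[0.59, 0.807, -0.001], [0.001, -0.002, -1.0]] F [-4.05 -3.9   1.76] M [-0.896  0.808  0.201] g 0.103 q [ 0.73  0.6  -1.01  1.72  0.56  1.13  0.49]
```

servo_tool --pt "0.0 0 0 -0.0005 0 0 5" --pt "0.0 0 0 -0.0008 0 0 10" --pt "0.0 0 0 -0.0011 0 0 15" --pt "0.0 0 0 -0.0013 0 0 20" --pt "0.0 0 0 -0.0016 0 0 25" --pt "0.0 0 0 -0.0016 0 0 25"

```text
clock: 21.1
position: [0.5785, -0.0172, 0.0407]
ee_rot: [0.969, 0.249, -0.0, 0.001]
ft_force: [-6.4, -4.2, 2.6]
grip_width: 0.104
```

```bash
python3 -c "
from h import *
st()"
```

```text
21.1 [ 0.5785 -0.0172  0.0407] rot [[0.876, 0.482, -0.001], [-0.0, -0.002, -1.0]] F [-6.41 -4.22  2.55] M [-1.028  1.225  0.126] g 0.104 q [ 0.68  0.56 -0.93  1.73  0.5   1.11  0.1 ]
```

servo_tool --pt "0.0 0 0 -0.0003 0 0 5" --pt "0.0 0 0 -0.0006 0 0 10" --pt "0.0 0 0 -0.0008 0 0 15" --pt "0.0 0 0 -0.0011 0 0 20" --pt "0.0 0 0 -0.0014 0 0 25" --pt "0.0 0 0 -0.0014 0 0 25"

```text
clock: 21.85
position: [0.578, -0.0172, 0.042]
ee_rot: [0.999, 0.033, -0.001, 0.001]
ft_force: [-7.6, -5.1, 4.1]
grip_width: 0.104
```

servo_tool --pt "0.0 0 0 -0.0003 0 0 5" --pt "0.0 0 0 -0.0006 0 0 10" --pt "0.0 0 0 -0.0009 0 0 16" --pt "0.0 0 0 -0.0009 0 0 16" --pt "0.0 0 0 -0.0009 0 0 16"

```text
clock: 22.48
position: [0.5778, -0.017, 0.0429]
ee_rot: [0.994, -0.105, -0.001, 0.001]
ft_force: [-9.1, -4.0, 4.2]
grip_width: 0.101
```

```bash
python3 -c "
from h import *
st()"
```

```text
22.48 [ 0.5778 -0.017   0.0429] rot [[0.978, -0.21, -0.001], [-0.002, -0.002, -1.0]] F [-9.13 -4.    4.16] M [-0.977  1.948  0.235] g 0.101 q [ 0.58  0.5  -0.79  1.73  0.4   1.08 -0.55]
```

servo_tool --pt "0.4 0 0 0 0 0 0" --pt "0.4 0 0 0 0 0 0" --pt "0.4 0 0 0 0 0 0" --pt "0.4 0 0 -0.06 0 0 0" --pt "0.4 0 0 -0.1 0 0 0" --pt "0.4 -0.0147 -0.0997 -0.1 0 0 -4" --pt "0.4 -0.0147 -0.0997 -0.1 0 0 -8.9" --pt "0.4 -0.0147 -0.0997 -0.1 0 0 -8.9" --pt "0.4 -0.0147 -0.0997 -0.1 0 0 -8.9"

```text
clock: 23.6
position: [0.5854, 0.0838, 0.142]
ee_rot: [1.0, -0.028, 0.0, 0.0]
ft_force: [0.6, -0.2, -0.3]
grip_width: 0.402
```

```bash
python3 -c "
from h import *
st();print('L');wing(.182,.59,None);print('R');wing(-.016,.579,None)
im,d=eyes.camera('scene');P=pts('scene',d);z=P[...,2]
m=(z>.045)&(z<.08)&(abs(P[...,1]-.083)<.03)&(abs(P[...,0]-.585)<.03);q=P[m];print(q.mean(0),q.min(0),q.max(0))
t=q[q[:,2]>.061];print(len(t),cv2.minAreaRect(t[:,:2].astype(np.float32)))
cv2.imwrite('pics/c5.png',cv2.resize(im[130:260,180:380],None,fx=4,fy=4,interpolation=2))"
```

```text
23.6 [0.5854 0.0838 0.142 ] rot [[0.998, -0.057, 0.0], [0.0, -0.0, -1.0]] F [ 0.56 -0.2  -0.31] M [-0.107  0.015  0.003] g 0.402 q [ 0.48  0.44 -0.89  1.6   0.36  1.27 -0.53]
L
scene 0.05 65 [0.5949 0.1833 0.0552] zmax 0.0598 rect [0.5955 0.1837] [0.0065 0.0577] dir 98.2
scene 0.06 111 [0.5921 0.1833 0.0666] zmax 0.0699 rect [0.5902 0.1837] [0.0135 0.0611] dir 99.3
scene 0.055 147 [0.5928 0.1834 0.0643] zmax 0.0699 rect [0.5911 0.1838] [0.0152 0.0611] dir 99.1
scene 0.07 31 [0.5909 0.1806 0.0722] zmax 0.0757 rect [0.5912 0.1801] [0.0104 0.0489] dir 100.4
R
scene 0.05 67 [ 0.5836 -0.0157  0.0548] zmax 0.0599 rect [ 0.5841 -0.0167] [0.0589 0.0069] dir 83.2
scene 0.06 115 [ 0.5807 -0.016   0.0663] zmax 0.07 rect [ 0.5788 -0.016 ] [0.0595 0.0138] dir 82.4
scene 0.055 145 [ 0.5813 -0.0159  0.0645] zmax 0.07 rect [ 0.5781 -0.0161] [0.059  0.0162] dir 82.6
scene 0.07 31 [ 0.5796 -0.0154  0.0724] zmax 0.0771 rect [ 0.5795 -0.0144] [0.0559 0.0104] dir 81.7
[0.58682467 0.0836754  0.05791561] [0.57502036 0.06599257 0.04509207] [0.5931991  0.10056211 0.06470148]
60 ((0.5842806696891785, 0.0830446407198906), (0.03393348678946495, 0.015373386442661285), 84.98133087158203)
```

View pics/c5.png

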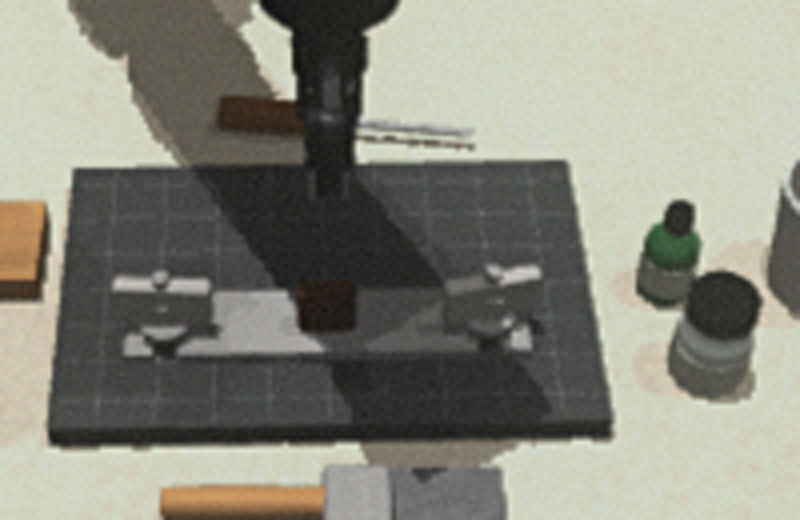

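servo_tool --pt "0.4 -0.001 0 0.06 0 0 0" --pt "0.4 -0.001 0 0.1 0 0 0" --pt "0.3 -0.001 0 0.107 0 0 0" --pt "0.2 -0.001 0 0.107 0 0 0" --pt "0.0 -0.001 0 0.107 0 0 0" --pt "0.0 -0.001 0 0.107 0 0 0" --pt "0.0 -0.001 0 0.107 0 0 0" --pt "0.0 -0.001 0 0.107 0 0 0" --grip_force 30

```text
clock: 24.75
position: [0.5847, 0.0846, 0.0362]
ee_rot: [1.0, -0.028, 0.001, 0.0]
ft_force: [-4.0, -1.4, 7.7]
grip_width: 0.144
```

servo_tool --pt "0.0 -0.002 0 0 0 0 0" --pt "0.0 -0.005 0 0 0 0 0" --pt "0.0 -0.008 0 0 0 0 0" --pt "0.0 -0.008 0 0 0 0 0"

```text
clock: 25.25
position: [0.5769, 0.0851, 0.0358]
ee_rot: [1.0, -0.028, 0.001, -0.0]
ft_force: [4.2, -0.2, 5.3]
grip_width: 0.142
```

```bash
python3 -c "
from h import *
st()"
```

```text
25.25 [0.5769 0.0851 0.0358] rot [[0.998, -0.056, 0.002], [0.002, 0.0, -1.0]] F [ 4.21 -0.18  5.34] M [-0.064 -1.051  0.003] g 0.142 q [ 0.44  0.54 -0.84  1.72  0.45  1.08 -0.6 ]
```

servo_tool --pt "0.0 -0.004 0 0 0 0 0" --pt "0.0 -0.008 0 0 0 0 0" --pt "0.0 -0.012 0 0 0 0 0" --pt "0.0 -0.012 0 0 0 0 0"

```text
clock: 25.75
position: [0.565, 0.0858, 0.0358]
ee_rot: [1.0, -0.028, 0.001, -0.0]
ft_force: [3.3, -1.4, 6.4]
grip_width: 0.14
```

servo_tool --pt "0.0 -0.005 0 0 0 0 0" --pt "0.0 -0.01 0 0 0 0 0" --pt "0.0 -0.015 0 0 0 0 0" --pt "0.0 -0.02 0 0 0 0 0" --pt "0.0 -0.02 0 0 0 0 0"

```text
clock: 26.38
position: [0.5449, 0.0869, 0.0358]
ee_rot: [1.0, -0.028, 0.001, -0.0]
ft_force: [2.1, 0.1, 6.6]
grip_width: 0.146
```

servo_tool --pt "0.0 -0.005 0 0 0 0 0" --pt "0.0 -0.01 0 0 0 0 0" --pt "0.0 -0.015 0 0 0 0 0" --pt "0.0 -0.022 0 0 0 0 0" --pt "0.0 -0.022 0 0 0 0 0" --pt "0.0 -0.022 0 0 0 0 0"

```text
clock: 27.12
position: [0.5227, 0.0882, 0.0357]
ee_rot: [1.0, -0.028, 0.0, 0.0]
ft_force: [1.7, -1.3, 8.7]
grip_width: 0.145
```

```bash
python3 -c "
from h import *
st()"
```

```text
27.12 [0.5227 0.0882 0.0357] rot [[0.998, -0.056, 0.001], [0.001, -0.0, -1.0]] F [ 1.71 -1.25  8.7 ] M [-0.124 -0.501 -0.021] g 0.145 q [ 0.5   0.44 -0.89  1.86  0.39  1.03 -0.61]
```

servo_tool --pt "0.4 0 0 0 0 0 0" --pt "0.4 0 0 0 0 0 0" --pt "0.4 0 0 0 0 0 0" --pt "0.4 0 0 -0.06 0 0 0" --pt "0.4 0 0 -0.12 0 0 0" --pt "0.4 0 0 -0.16 0 0 0" --pt "0.4 0 0 -0.16 0 0 0"

```text
clock: 28.0
position: [0.5237, 0.0885, 0.1979]
ee_rot: [1.0, -0.028, 0.002, 0.0]
ft_force: [-0.1, 0.7, -0.8]
grip_width: 0.397
```

```bash
python3 -c "
from h import *
st();print('L');wing(.182,.59,None);print('R');wing(-.016,.579,None)
im,d=eyes.camera('scene');P=pts('scene',d);z=P[...,2]
m=(z>.045)&(z<.08)&(abs(P[...,1]-.083)<.035)&(abs(P[...,0]-.525)<.04);q=P[m];print(q.mean(0),q.min(0),q.max(0))
t=q[q[:,2]>.061];print(len(t),cv2.minAreaRect(t[:,:2].astype(np.float32)))
for n in ['bar','ink_jar','ink_bottle','cup','lino_block','brush','screwdriver','size_jar']:
    for r in models.boxes_of('scene',n)[:1]: print(n,round(r['confidence'],2),np.round(w('scene',r['point']),3))
cv2.imwrite('pics/c6.png',cv2.resize(im[130:260,180:380],None,fx=4,fy=4,interpolation=2))"
```

```text
28.0 [0.5237 0.0885 0.1979] rot [[0.998, -0.056, 0.005], [0.005, -0.0, -1.0]] F [-0.15  0.66 -0.82] M [-0.026  0.042 -0.002] g 0.397 q [ 0.6   0.25 -0.98  1.68  0.22  1.32 -0.47]
L
scene 0.05 65 [0.5948 0.1822 0.0543] zmax 0.0594 rect [0.595  0.1831] [0.0063 0.0576] dir 98.2
scene 0.06 115 [0.5921 0.1835 0.0661] zmax 0.0699 rect [0.5911 0.1838] [0.0146 0.0596] dir 98.8
scene 0.055 141 [0.5925 0.1836 0.0645] zmax 0.0699 rect [0.5912 0.1837] [0.0146 0.0599] dir 98.6
scene 0.07 32 [0.5914 0.1813 0.0728] zmax 0.0768 rect [0.5899 0.1832] [0.0096 0.0541] dir 100.0
R
scene 0.05 70 [ 0.5834 -0.0166  0.055 ] zmax 0.06 rect [ 0.5839 -0.0173] [0.0597 0.0069] dir 82.8
scene 0.06 111 [ 0.5807 -0.0162  0.0665] zmax 0.07 rect [ 0.5797 -0.0157] [0.0593 0.0141] dir 82.3
scene 0.055 147 [ 0.5814 -0.0162  0.0642] zmax 0.07 rect [ 0.58   -0.0158] [0.0593 0.0149] dir 82.6
scene 0.07 34 [ 0.58   -0.0153  0.0722] zmax 0.076 rect [ 0.5791 -0.0149] [0.053  0.0113] dir 82.5
[0.52682018 0.08685611 0.05764525] [0.51528534 0.06994235 0.04515707] [0.53195975 0.10556002 0.06516509]
50 ((0.524443507194519, 0.08675547689199448), (0.03274215757846832, 0.014661584049463272), 85.51579284667969)
bar 0.72 [0.527 0.088 0.023]
ink_jar 0.74 [0.627 0.312 0.049]
ink_bottle 0.74 [0.553 0.302 0.044]
cup 0.7 [0.557 0.406 0.059]
lino_block 0.67 [ 0.5   -0.136  0.02 ]
brush 0.54 [0.599 0.184 0.054]
screwdriver 0.61 [0.388 0.083 0.016]
size_jar 0.87 [ 0.597 -0.19   0.088]
```

View pics/c6.png

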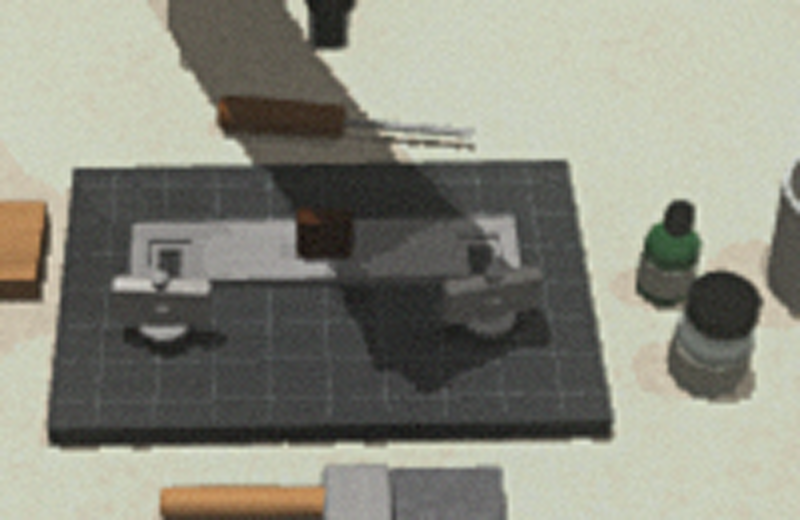

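```bash
python3 -c "
from h import *
print(ticket.hand_in())"
```

```text
the job is handed in; nothing more can be done
None
```

The bar is free: both wing nuts are loosened and the bar lies flat on the bed, drawn about 60 mm towards the near edge. I handed the job in at about 28 s on the robot's clock; it reported no verdict.

- **Left nut (+y end):** I felt it both ways. Clockwise it sprang back against its seat, at about 0.35 N m at most. Anticlockwise it turned freely at about 0.2 N m, so it has the ordinary thread. The camera shows it loosened about 73° (1.27 rad).
- **Right nut (-y end):** I only tried it clockwise, because the left nut had already shown this one must be left-handed. It turned freely at about 0.2 N m, and the camera shows about 73° here too.
- **Bar:** it slid with about 4 N of pull. At the last look it was square to the bed and clear of both nuts, with the gripper open and about 150 mm above the bar.
- **Other things:** all re-measured within a few mm of their starting places, except the brush. The network's answer for the brush (0.54 confidence) was really the left wing nut, but in the picture the brush lies where it was.
- **What went wrong:** the first grip on the left nut (20 to 40 N) slipped and gave no clear reading. I released it, checked the wing had not turned, and gripped again lower at 45 N.

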